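Shut the amber visor in its turnover case and turn it over

TASK

Two small turnover cases stand on the bench, one with an amber miniature-helmet visor lying in it and one with a black visor. Press the lid of the case with the amber visor fully shut, then turn that whole case upside down by its red crank handle until it comes to its stop, so that the visor lies on the lid and its other face can be worked on. The visor must stay shut inside; then let go.

Things in the scene. Friction and masses are not known exactly. Their poses are not given: they have to be found in the camera images.
- amber_visor_center (a point): Centre (half-way up) of the amber visor: a round dome 72 mm across, 13 mm high, 50 g, loose, dome up in the 82 x 82 x 16 mm pocket of a blue tray (110 x 110 mm) hung on trunnions between two fixed uprights, 102 mm high. An identical case holds a black visor; which stands left or right, place and yaw vary. The visor need not be grasped.
- amber_handle (a point): Middle of the red crank grip of the amber visor's case: level round bar, 14 mm thick, 64 mm long, outer end free, steel arm 32 mm from here. Frame turns with the case: x from the turning axis to the grip, y along the grip towards the tray, z up at start. Axis: level, parallel to y, at x = -65 mm, 90 mm above the table. Tray middle: (-65, 128, 0); tray z: -16 to 6 mm. Does not spin on its arm.
- amber_case (a joint): Turning angle of the whole case with its crank, rad: 0 at the start (tray level, pocket up, on a stop that also bears the push when the lid is pressed), growing as the grip rises over the top, pi when upside down on the other stop, the grip then at axis height on the opposite side. Friction 0.15 N m: stays about where it is left.
- amber_lid (a joint): Lid angle, rad: 0 shut, 0.5 to 0.85 at the start, opening upward. Clear window in a blue frame, 112 x 110 x 6 mm, hinged along the tray edge opposite the grip (handle frame x = -120, z = 6 mm; hinge parallel to y). Shut, its outer face is at z = 12 mm. Friction hinge (0.12 N m): stays where left, even upside down; about 3 N straight down on its middle shuts it.
There are look-alikes about, which are no part of the job. What is meant by the part that bears amber_visor_center is not brown, pink or turquoise, and is the smaller of those in its own colour.

How it is judged (in metres and radians):
On the way, in this order (a step that is already met when the one before it is completed fails the run):
1. the lid is shut over the amber visor while the case is still upright (value of joint amber_lid below 0.12 rad and value of joint amber_case below 0.2 rad and x of amber_visor_center in the frame of amber_handle between -0.08 and -0.05 m and y of amber_visor_center in the frame of amber_handle between 0.113 and 0.143 m and z of amber_visor_center in the frame of amber_handle between -0.015 and 0.008 m), for 0.2 s.
2. the shut case is turned upside down (value of joint amber_lid below 0.12 rad and value of joint amber_case above 2.97 rad and x of amber_visor_center in the frame of amber_handle between -0.08 and -0.05 m and y of amber_visor_center in the frame of amber_handle between 0.113 and 0.143 m and z of amber_visor_center in the frame of amber_handle between -0.015 and 0.008 m), for 0.2 s.
At the end, for the whole second after the job is handed in: The case with the amber visor is upside down to within 10 degrees (turned more than 2.97 rad) and still, its lid shut to within 0.12 rad (7 degrees), and the amber visor inside the pocket (centre within 15 mm of the tray middle each way, between tray floor and lid) (all of step 2 and velocity of joint amber_case between -0.1 and 0.1 rad/s); the robot touches nothing.
It also fails if it takes over 48 s, if anything falls off the work surface, if the arm or the gripper's body presses on something with over 40 N, if the wrist force passes 120 N, or if a joint passes its speed limit or range.

ROBOT

A 6-joint arm with a two-finger parallel gripper is mounted at the origin on the work surface. World frame = base frame: x ahead of the robot, y to its left, z up, the work surface at z = 0. Lengths are in m, angles in degrees, forces in N, time in s.
With the tool pointing down it reaches from about 0.3 to 0.75 m from the base axis. Payload 8.5 kg.
Tool frame: the origin (TCP) lies between the finger pads; the fingertips stand 17 mm ahead of it and the grasp point (between the pads) lies 2 mm behind it (env.tip_reach is the distance from the TCP to the fingertips, in m); z points along the fingers, y is the line along which they close (so a half turn about z gives the same grasp; the last joint's range is limited). The gripper opens to 85 mm and grips with 20 to 120 N. Pads are 22 mm wide; open, the fingers measure 114 mm over their backs; the gripper's body (76 mm by 85 mm) begins 54 mm behind the grasp point. The pads swing forward as they close: fully open they stand 13 mm farther back than shut.
Start: joints at [-80.403, 21.807, 74.336, -0, 83.858, -12.336], TCP at [0.205, -0.51, 0.248] pointing down, gripper open.
Joint ranges: [-178.18, 178.18], [-50.72, 133.34], [12.68, 142.11], [-81.47, 261.47], [9.98, 163.14], [-165.26, 165.26]. Speed limits (degrees/s): [136.94, 136.94, 180, 180, 180, 180].

INTERFACE

Orientations are given as a 3x3 rotation matrix whose columns are the frame's x, y, z axes.
In Python, from rig import env, viewer gives the robot as it stands.
- The arm moves only by the tool move_arm, never from a script. Its argument "motion" is a list of rows, each a list of 2 entries, a list of its own where there are three numbers: the shift along the tool's x, y, z normalised to -1 to 1, where 1 is 50 mm, then the turn, a rotation vector about the tool's x, y, z normalised to -1 to 1, where 1 is 8 degrees. A call has 1 to 20 rows; each row shifts and turns the commanded pose from where the row before left it, along the tool's axes as they then stand; what a row does not reach is not made up. A row lasts 1/10 s, in which the tool goes at most 50 mm and 8.59 degrees, less where a joint would pass 70% of its speed; a pose out of reach is approached as far as the arm can. A call with a number of a shift or a turn outside -1 to 1 is refused whole. A call with a gripper value outside its range is refused whole. "claw" is the closure, from 0 (fully open) to 1 (shut), set as the call begins (left out, the last holds). The fingers move at their own pace and stop on an object; "force" is the grip in N (left out, the last holds). Time passes only in rows, so rows that do not move let the fingers close. It gives the time, the measured TCP pose, the force, the opening and the grip force at its end, in the units of the state.
- env.observe(): the state, without advancing time (a new reading comes with each control period).
- viewer.get_image(name): name is "side" or "top"; returns a dict with "frame" (480x640x3 uint8, red, green, blue), "depth" (480x640 float32, m along the optical axis (not along the pixel's ray), 0 where there is no reading), "fx", "fy", "cx", "cy" (pixels), "eye" and "attitude" of the camera in the world. Camera axes: x right, y up, looking along -z (the intrinsics and any distortion apply to the point x, -y, -z); pixel columns grow to the right and rows downward; lengths in m; the calibration is good to about 2 mm. A picture is of the moment at which its call begins.
- env.close_job(): hands the job in; it is judged then, once.
The state is a dict: "time_s": time; "q": joint angles; "qvel": joint speeds; "joint_efforts": joint torques, N m; "position": TCP position; "tool_rot": TCP orientation; "ft_force": force on the tool from outside, world axes, zero at the start; "wrist_torque": the same for the moment, N m; "grip_width": finger opening in m; "gripper_force": force on a finger pad.
Only numpy, scipy, OpenCV 4.12 (cv2) and the standard library are available. Lean on these libraries where they do the work, as an engineer would, in place of code of your own. Each camera call takes 0.05 s, during which the arm holds its last target. There are 200 camera calls.

## Working session

There is one attempt and no reset: what is moved stays moved. The work goes in short steps, Python scripts to look and compute and a tool call to move; the robot and the scene stay as the last step left them, time stands still between calls to the robot, and variables do not carry over. Pictures are saved under pics/ and viewed, at most 10 in all, crops included, and the job is handed in when it is done.

Besides the shell and the picture viewer there is one more tool, called after "Request:" as name(argument=value, ...), one argument or row to a line, values as JSON. move_arm: Moves the arm, as the interface text tells. Scaled input: -1 to 1 covers 50 mm each way for a shift and 8 degrees each way for a turn. Its arguments: {"type":"object","properties":{"motion":{"type":"array","items":{"type":"array"}},"claw":{"type":"number"},"force":{"type":"number"}},"required":["motion"]}

```bash
mkdir -p pics
cat > h.py <<'E'
import numpy as np,cv2
from rig import env,viewer
def pts(im):
    d=im["depth"];v,u=np.mgrid[0:480,0:640]
    c=np.stack([(u-im["cx"])/im["fx"]*d,-(v-im["cy"])/im["fy"]*d,-d],-1)
    return c@np.array(im["attitude"]).T+np.array(im["eye"])
E
python3 - <<'E'
from h import *
for n in("side","top"):
    im=viewer.get_image(n);np.savez(f"{n}0.npz",**im)
    cv2.imwrite(f"pics/{n}0.png",im["frame"][...,::-1]);print(n,im["eye"],im["attitude"],im["fx"],im["cx"],im["cy"],[k for k in im])
s=env.observe();print(s["position"],s["tool_rot"],s["time_s"])
E
```

```text
side [0.3194972  1.0099246  0.83847668] [[-0.97941712  0.10777875 -0.17066298]
 [-0.20076673 -0.60752315  0.76851047]
 [-0.02085261  0.78695576  0.61665696]] 623.7009736377843 319.13598244129594 237.60898210654707 ['frame', 'depth', 'fx', 'fy', 'cx', 'cy', 'eye', 'attitude']
top [0.40528507 0.04615755 0.92129865] [[-0.02507411  0.99026284 -0.13693354]
 [-0.99893974 -0.03010947 -0.03482539]
 [-0.03860929  0.13591514  0.98996788]] 467.6905139795354 310.02581645891564 235.21206197565337 ['frame', 'depth', 'fx', 'fy', 'cx', 'cy', 'eye', 'attitude']
[ 0.2053831  -0.50994097  0.24776168] [[ 9.27626981e-01  3.73507855e-01 -2.56600229e-04]
 [ 3.73507849e-01 -9.27626039e-01  1.34826508e-03]
 [ 2.65558546e-04 -1.34652927e-03 -9.99999058e-01]] 0.1
```

View pics/top0.png

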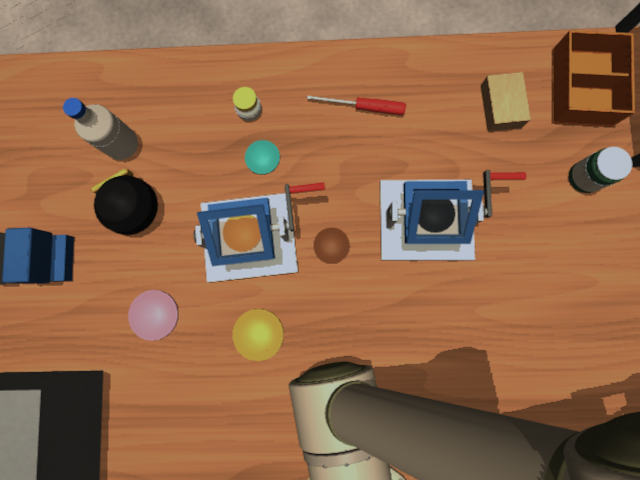

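View pics/side0.png

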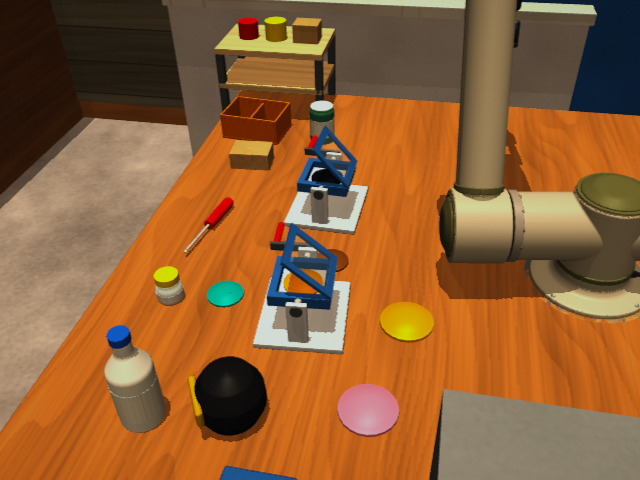

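The top view shows what could be mistaken for the target:
- Amber dome in the left case, at top (242,235) and side (303,283).
- Larger loose yellow-amber dome, at (258,335).
- Brown dome (331,245), pink dome (153,315) and turquoise dome (262,157).
- Black visor in the right case, at (436,213).
- Second red crank at (507,176) and a red screwdriver at (380,106).

I choose the left case, with its red crank at (308,187).

Run:
```python
from h import *
def ld(n): return dict(np.load(f"{n}0.npz"))
for n,box in(("top",(285,175,330,200)),("side",(265,215,300,260))):
    im=ld(n);P=pts(im);hsv=cv2.cvtColor(im["frame"],cv2.COLOR_RGB2HSV)
    H,S,V=[hsv[...,i].astype(int) for i in range(3)]
    x0,y0,x1,y1=box
    m=np.zeros(H.shape,bool);m[y0:y1,x0:x1]=1
    m&=((H<4)|(H>174))&(S>170)&(V>60)
    p=P[m];p=p[p[:,2]>.06];print(n,"grip",len(p),p.mean(0),p.min(0),p.max(0),'zmax',np.percentile(p[:,2],[50,90]))
    if len(p)>10:
        c=np.median(p,0);d=np.linalg.svd((p-c)[:,:2])[2][0];t=(p-c)[:,:2]@d
        print(" dir",d,"yaw",np.degrees(np.arctan2(-d[0],d[1]))%180,np.percentile(t,[1,99]),c+np.r_[d,0]*(t.max()+t.min())/2)
    m=(H>100)&(H<125)&(S>120); x0,y0,x1,y1=(190,180,290,280) if n=="top" else (260,220,345,312)
    mm=np.zeros(H.shape,bool);mm[y0:y1,x0:x1]=1;m&=mm
    p=P[m];p=p[p[:,2]>.05];print(" blue",len(p),p.mean(0),p.min(0),p.max(0))
    top=p[p[:,2]>p[:,2].max()-.012];print(" lid free edge",top.mean(0),top.min(0),top.max(0))
    m=(V>150)&(S<60)
    if n=="top":
        mm[:]=0;mm[170:295,190:310]=1;m&=mm;m&=P[...,2]<.03
        q=P[m][:,:2].astype(np.float32);print(" base",cv2.minAreaRect(q),P[m][:,2].mean())
    cv2.imwrite(f"pics/crop_{n}.png",cv2.resize(im["frame"][(170 if n=="top" else 200):(300 if n=="top" else 360),(180 if n=="top" else 230):(350 if n=="top" else 390)],None,fx=3.5,fy=3.5)[...,::-1])
a=cv2.imread("pics/crop_top.png");print(a.shape)
```

```text
top grip 225 [0.60680425 0.07931558 0.09502859] [0.59914056 0.04934489 0.09038619] [0.61497062 0.11087214 0.09964779] zmax [0.0950531  0.09734234]
 dir [-0.08711635  0.99619814] yaw 4.997734598749374 [-0.02944313  0.03092747] [0.60647493 0.07966941 0.0950531 ]
 blue 2220 [0.53009144 0.1976708  0.13739035] [0.40528507 0.04615755 0.0777103 ] [0.59021092 0.26964044 0.92129865]
 lid free edge [0.40528507 0.04615755 0.92129865] [0.40528507 0.04615755 0.92129865] [0.40528507 0.04615755 0.92129865]
 base ((0.5332252383232117, 0.20998838543891907), (0.163346067070961, 0.19795487821102142), 4.836761474609375) 0.01059426406041328
side grip 111 [0.60656006 0.07936553 0.0966747 ] [0.59958997 0.04790937 0.09248025] [0.61443211 0.11008466 0.09980588] zmax [0.09686186 0.09844132]
 dir [-0.08292582  0.99655572] yaw 4.756761919171345 [-0.02966167  0.02936384] [0.60647388 0.07867826 0.09686186]
 blue 2619 [0.52512571 0.22315617 0.12429217] [0.3194972  0.11835403 0.073535  ] [0.58973004 1.0099246  0.83847668]
 lid free edge [0.3194972  1.0099246  0.83847668] [0.3194972  1.0099246  0.83847668] [0.3194972  1.0099246  0.83847668]
(455, 595, 3)
```

View pics/crop_top.png

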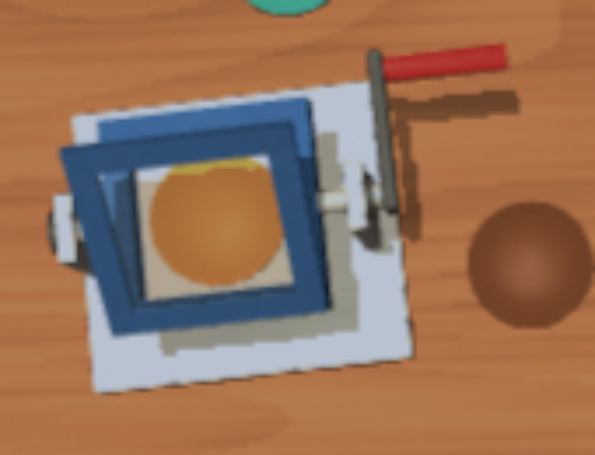

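The crop confirms the choice: the amber dome is at crop (218,220) in the tilted-lid case, with its red grip at (445,60). The grip comes out at about (0.6065, 0.079, 0.09) with a yaw of 4.85°. I'll square the tool to the case, with tool y along handle x, and go above the lid.

Request:
move_arm(
  motion=[
    [[0,0,-0.06],[0,0,-1]],
    [[0,0,-0.06],[0,0,-1]],
    [[0,0,-0.06],[0,0,-1]],
    [[0,0,-0.06],[0,0,-1]],
    [[0,0,-0.06],[0,0,-1]],
    [[0,0,-0.06],[0,0,-1]],
    [[0,0,-0.06],[0,0,-1]],
    [[0,0,-0.06],[0,0,-1]],
    [[0,0,-0.06],[0,0,-1]],
    [[0,0,-0.06],[0,0,-0.11]],
  ],
  claw=1,
  force=20,
)

```text
time_s: 1.1
position: [0.2054, -0.5101, 0.2781]
tool_rot: [[-0.086, 0.996, -0.0], [0.996, 0.086, 0.001], [0.001, -0.0, -1.0]]
ft_force: [0.2, 1.1, 0.7]
grip_width: 0.0001
gripper_force: 0.0
```

Request:
move_arm(
  motion=[
    [[0.68,0.405,0],[0,0,0]],
    [[0.68,0.405,0],[0,0,0]],
    [[0.68,0.405,0],[0,0,0]],
    [[0.68,0.405,0],[0,0,0]],
    [[0.68,0.405,0],[0,0,0]],
    [[0.68,0.405,0],[0,0,0]],
    [[0.68,0.405,0],[0,0,0]],
    [[0.68,0.405,0],[0,0,0]],
    [[0.68,0.405,0],[0,0,0]],
    [[0.68,0.405,0],[0,0,0]],
    [[0.68,0.405,0],[0,0,0]],
    [[0.68,0.405,0],[0,0,0]],
    [[0.68,0.405,0],[0,0,0]],
    [[0.68,0.405,0],[0,0,0]],
    [[0.68,0.405,0],[0,0,0]],
    [[0.68,0.405,0],[0,0,0]],
    [[0.68,0.405,0],[0,0,0]],
    [[0.68,0.405,0],[0,0,0]],
    [[0.68,0.405,0],[0,0,0]],
    [[0.68,0.405,0],[0,0,0]],
  ],
)

```text
time_s: 3.1
position: [0.5523, 0.2031, 0.2781]
tool_rot: [[-0.081, 0.997, -0.0], [0.997, 0.081, -0.0], [-0.0, -0.0, -1.0]]
ft_force: [0.4, -0.2, 0.0]
grip_width: -0.0002
gripper_force: 0.0
```

Run:
```python
from h import *
s=env.observe();print(s["position"],s["tool_rot"],s["time_s"],s["q"],s["ft_force"],s["grip_width"])
print([a for a in dir(env) if a[0]!='_'],[a for a in dir(viewer) if a[0]!='_'])
```

```text
[0.55234174 0.20305753 0.27813111] [[-8.05134349e-02  9.96753438e-01 -4.12988025e-04]
 [ 9.96753516e-01  8.05133750e-02 -1.59637385e-04]
 [-1.25868053e-04 -4.24500220e-04 -9.99999902e-01]] 3.1 [ 8.66983976e+00  2.47496780e+01  6.46361595e+01 -5.47548295e-03
  9.06389334e+01  4.05170279e+00] [ 0.38786038 -0.23480698  0.0404488 ] -0.0002155817170961925
['MotionError', 'close_job', 'observe', 'tip_reach'] ['get_image']
```

Request:
move_arm(
  motion=[
    [[0,0,0.3],[0,0,0]],
    [[0,0,0.4],[0,0,0]],
    [[0,0,0.4],[0,0,0]],
    [[0,0,0.4],[0,0,0]],
    [[0,0,0.2],[0,0,0]],
    [[0,0,0.16],[0,0,0]],
    [[0,0,0.16],[0,0,0]],
    [[0,0,0.16],[0,0,0]],
    [[0,0,0.16],[0,0,0]],
    [[0,0,0.16],[0,0,0]],
    [[0,0,0.16],[0,0,0]],
    [[0,0,0.16],[0,0,0]],
    [[0,0,0.1],[0,0,0]],
  ],
)

```text
time_s: 4.4
position: [0.5554, 0.2016, 0.1361]
tool_rot: [[-0.082, 0.997, 0.011], [0.997, 0.082, 0.002], [0.001, 0.011, -1.0]]
ft_force: [1.1, -0.4, 4.3]
grip_width: 0.0004
gripper_force: 2.4
```

Request:
move_arm(
  motion=[
    [[0,0,0.04],[0,0,0]],
    [[0,0,0.04],[0,0,0]],
    [[0,0,0.02],[0,0,0]],
    [[0,0,0],[0,0,0]],
  ],
)

```text
time_s: 4.8
position: [0.5531, 0.2015, 0.1287]
tool_rot: [[-0.083, 0.997, 0.004], [0.997, 0.083, 0.001], [0.0, 0.004, -1.0]]
ft_force: [2.5, 0.5, 5.4]
grip_width: 0.0002
gripper_force: 2.0
```

Request:
move_arm(
  motion=[
    [[0,0,0.04],[0,0,0]],
    [[0,0,0.04],[0,0,0]],
    [[0,0,0.04],[0,0,0]],
    [[0,0,0.04],[0,0,0]],
    [[0,0,0.03],[0,0,0]],
    [[0,0,0],[0,0,0]],
    [[0,0,0],[0,0,0]],
  ],
)

```text
time_s: 5.5
position: [0.5541, 0.2016, 0.1198]
tool_rot: [[-0.083, 0.997, 0.007], [0.997, 0.083, 0.001], [0.0, 0.007, -1.0]]
ft_force: [4.7, 0.0, 6.7]
grip_width: 0.0002
gripper_force: 3.0
```

Request:
move_arm(
  motion=[
    [[0,0,0.04],[0,0,0]],
    [[0,0,0.04],[0,0,0]],
    [[0,0,0],[0,0,0]],
    [[0,0,0],[0,0,0]],
  ],
)

```text
time_s: 5.9
position: [0.5545, 0.2017, 0.1185]
tool_rot: [[-0.083, 0.997, 0.01], [0.997, 0.083, 0.001], [0.0, 0.01, -1.0]]
ft_force: [-1.2, -0.3, 25.2]
grip_width: -0.0001
gripper_force: 12.8
```

Request:
move_arm(
  motion=[
    [[0,0,-0.2],[0,0,0]],
    [[0,0,-0.4],[0,0,0]],
    [[-0.5,0.1,-0.7],[0,0,0]],
    [[-0.8,0.2,-0.7],[0,0,0]],
    [[-0.8,0.2,-0.2],[0,0,0]],
    [[-0.4,0.2,0],[0,0,0]],
    [[0,0,0],[0,0,0]],
  ],
  claw=0.3,
)

```text
time_s: 6.6
position: [0.5973, 0.0801, 0.2214]
tool_rot: [[-0.08, 0.997, 0.001], [0.997, 0.08, -0.0], [-0.0, 0.001, -1.0]]
ft_force: [0.5, -0.0, -0.3]
grip_width: 0.0602
gripper_force: 0.0
```

Run:
```python
from h import *
s=env.observe();print(s["position"],s["grip_width"],s["time_s"],s["ft_force"])
im=viewer.get_image("side");np.savez("side1.npz",**im);cv2.imwrite("pics/side1.png",cv2.resize(im["frame"][180:370,220:420],None,fx=3,fy=3)[...,::-1])
P=pts(im);hsv=cv2.cvtColor(im["frame"],cv2.COLOR_RGB2HSV);H,S,V=[hsv[...,i].astype(int) for i in range(3)]
m=np.zeros(H.shape,bool);m[215:262,262:300]=1;m&=((H<4)|(H>174))&(S>170)&(V>60)
p=P[m];p=p[(p[:,2]>.06)&(p[:,2]<.12)];print(len(p),p.mean(0),p.min(0),p.max(0))
m=(H>100)&(H<125)&(S>120);m[:220]=0;m[312:]=0;m[:,:260]=0;m[:,345:]=0
p=P[m];p=p[(p[:,2]>.05)&(p[:,2]<.2)];print("blue",len(p),p.min(0),p.max(0),np.percentile(p[:,2],[50,95]))
```

```text
[0.59727714 0.08013906 0.22143295] 0.06015359516521872 6.6 [ 0.51442598 -0.01868914 -0.28616942]
106 [0.6061499  0.08163031 0.09683119] [0.59912113 0.05039375 0.09190762] [0.61325105 0.11392606 0.10024496]
blue 2063 [0.4726803  0.14229407 0.07251342] [0.59094059 0.26396191 0.10709408] [0.10220211 0.10474606]
```

View pics/side1.png

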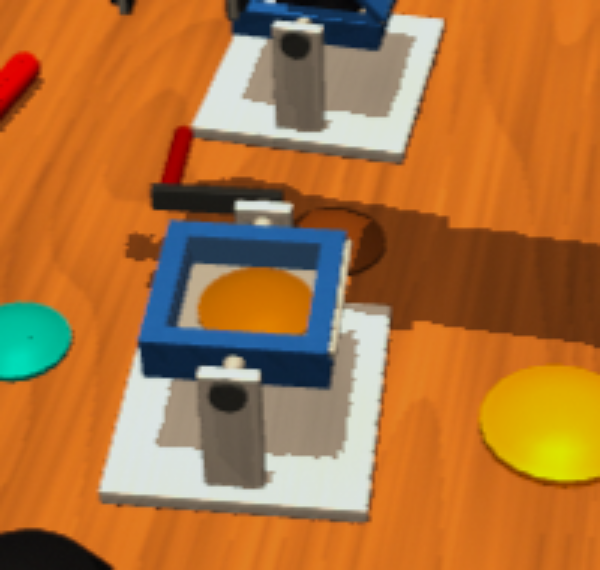

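The side view shows the lid shut flat on the tray (top at z ≈ 0.104) with the amber dome inside at crop (258,300). The crank grip at (178,155) hasn't moved. Next I'll grip the bar with the tool tilted 30° outward.

Request:
move_arm(
  motion=[
    [[-0.07,0.6,0],[0,0,0]],
    [[-0.07,0.58,0],[0,0,0]],
    [[0,0,0.45],[0.94,0,0]],
    [[0,0,0],[0.94,0,0]],
    [[0,0,0],[0.94,0,0]],
    [[0,0,0],[0.93,0,0]],
    [[0,0,0],[0,0,0]],
  ],
)

```text
time_s: 7.35
position: [0.656, 0.0819, 0.1949]
tool_rot: [[-0.085, 0.859, -0.504], [0.996, 0.073, -0.043], [0.0, -0.506, -0.863]]
ft_force: [0.7, 0.2, -1.0]
grip_width: 0.0596
gripper_force: 0.0
```

```bash
cat > off.py <<'E'
from h import *
import sys
# offset from grasp point to a bar-centre (world) in tool axes, units of 50 mm
s=env.observe();R=np.array(s["tool_rot"]);g=np.array(s["position"])-.002*R[:,2]
a=np.radians(4.8);X=np.array([np.cos(a),np.sin(a),0]);Y=np.array([-np.sin(a),np.cos(a),0]);Z=np.array([0,0,1.])
Hc=np.array([.6063,.0797,.090]);A=Hc-.065*X
d=g-A;print("t",s["time_s"],"grip rel axis x,y,z mm",1e3*np.array([d@X,d@Y,d@Z]).round(4),"ang",np.degrees(np.arctan2(d@Z,d@X)).round(1),"tilt",np.degrees(np.arctan2(-R[:,2]@X,-R[2,2])).round(1),"q",np.round(s["q"],0),"F",np.round(s["ft_force"],1),s["grip_width"])
t=np.radians(float(sys.argv[1]));B=A+.065*(np.cos(t)*X+np.sin(t)*Z)-.006*Y
print("to bar, tool units",(R.T@(B-g)/.05).round(3), "yaw err",np.degrees(np.arctan2(-R[0,0],R[1,0])).round(2))
E
python3 off.py 0
```

```text
t 7.35 grip rel axis x,y,z mm [115.7  -1.9 106.7] ang 42.7 tilt 30.4 q [ -2.  51.  34.  -4. 126.  -8.] F [ 0.7  0.2 -1. ] 0.05955441085585237
to bar, tool units [-0.081  0.205  2.353] yaw err 4.87
```

Request:
move_arm(
  motion=[
    [[-0.08,0.2,0.2],[0,0,0]],
    [[0,0,0.5],[0,0,0]],
    [[0,0,0.5],[0,0,0]],
    [[0,0,0.5],[0,0,0]],
    [[0,0,0.4],[0,0,0]],
    [[0,0,0.25],[0,0,0]],
    [[0,0,0],[0,0,0]],
  ],
)

```text
time_s: 8.05
position: [0.6046, 0.0727, 0.0914]
tool_rot: [[-0.084, 0.863, -0.498], [0.996, 0.073, -0.042], [0.0, -0.5, -0.866]]
ft_force: [0.1, -0.2, 0.2]
grip_width: 0.0597
gripper_force: 0.0
```

```bash
python3 off.py 0
python3 - <<'E'
from h import *
im=viewer.get_image("side");cv2.imwrite("pics/side2.png",cv2.resize(im["frame"][180:320,200:380],None,fx=3.5,fy=3.5)[...,::-1])
E
```

```text
t 8.05 grip rel axis x,y,z mm [63.7 -6.8  3.2] ang 2.8 tilt 30.0 q [ -3.  49.  55.  -4. 106.  -8.] F [ 0.1 -0.2  0.2] 0.05969135890313276
to bar, tool units [0.016 0.054 0.042] yaw err 4.81
```

View pics/side2.png

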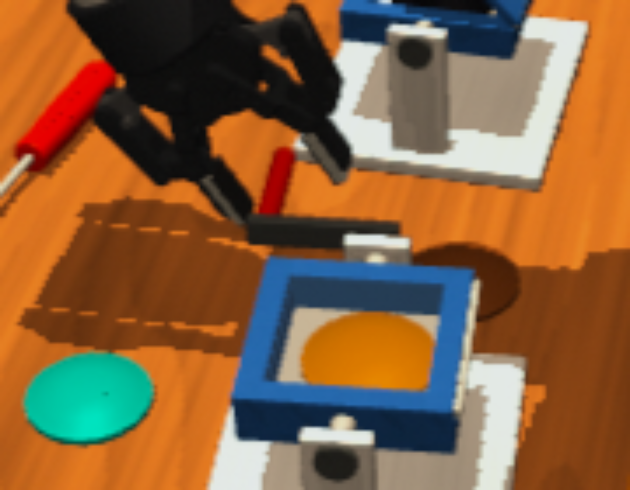

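The bar at (275,185) lies between the two fingers. I'll close on it.

Request:
move_arm(
  motion=[
    [[0,0.05,0.05],[0,0,0]],
    [[0,0,0],[0,0,0]],
    [[0,0,0],[0,0,0]],
    [[0,0,0],[0,0,0]],
    [[0,0,0],[0,0,0]],
    [[0,0,0],[0,0,0]],
    [[0,0,0],[0,0,0]],
    [[0,0,0],[0,0,0]],
  ],
  claw=1,
  force=35,
)

```text
time_s: 8.9
position: [0.6077, 0.0726, 0.0887]
tool_rot: [[-0.084, 0.864, -0.496], [0.996, 0.073, -0.042], [-0.0, -0.498, -0.867]]
ft_force: [6.1, 1.2, 0.6]
grip_width: 0.0128
gripper_force: 34.3
```

```bash
python3 off.py 0
```

```text
t 8.9 grip rel axis x,y,z mm [66.8 -7.2  0.5] ang 0.4 tilt 29.9 q [ -3.  49.  55.  -4. 106.  -8.] F [6.1 1.2 0.6] 0.012847950947808263
to bar, tool units [ 0.024 -0.026  0.026] yaw err 4.81
```

Request:
move_arm(
  motion=[
    [[0,-0.045,-0.077],[-0.5,0,0]],
    [[0,-0.045,-0.077],[-0.5,0,0]],
    [[0,-0.045,-0.077],[-0.5,0,0]],
    [[0,-0.045,-0.077],[-0.5,0,0]],
    [[0,-0.045,-0.077],[-0.5,0,0]],
    [[0,-0.045,-0.077],[-0.5,0,0]],
  ],
)

```text
time_s: 9.5
position: [0.6027, 0.0722, 0.115]
tool_rot: [[-0.084, 0.991, -0.1], [0.996, 0.083, -0.009], [-0.0, -0.1, -0.995]]
ft_force: [4.6, 1.3, -1.3]
grip_width: 0.0129
gripper_force: 34.1
```

```bash
python3 off.py 24
```

```text
t 9.5 grip rel axis x,y,z mm [61.  -7.1 27. ] ang 23.9 tilt 5.8 q [-4. 36. 72. -1. 77. -9.] F [ 4.6  1.3 -1.3] 0.012859078143302298
to bar, tool units [ 0.023 -0.031  0.014] yaw err 4.81
```

Request:
move_arm(
  motion=[
    [[0,-0.045,-0.077],[-0.5,0,0]],
    [[0,-0.045,-0.077],[-0.5,0,0]],
    [[0,-0.045,-0.077],[-0.5,0,0]],
    [[0,-0.045,-0.077],[-0.5,0,0]],
    [[0,-0.045,-0.077],[-0.5,0,0]],
    [[0,-0.045,-0.077],[-0.5,0,0]],
    [[0,-0.045,-0.077],[-0.5,0,0]],
    [[0,-0.045,-0.077],[-0.5,0,0]],
    [[0,-0.045,-0.077],[-0.5,0,0]],
  ],
)

```text
time_s: 10.4
position: [0.5767, 0.0699, 0.1451]
tool_rot: [[-0.084, 0.862, 0.501], [0.996, 0.073, 0.042], [-0.001, 0.502, -0.865]]
ft_force: [3.1, 7.2, -2.1]
grip_width: 0.0128
gripper_force: 34.1
```

```bash
python3 off.py 60
```

```text
t 10.4 grip rel axis x,y,z mm [33.6 -7.3 56.8] ang 59.4 tilt -30.2 q [ -7.  22. 100.  13.  29. -22.] F [ 3.1  7.2 -2.1] 0.012761727749171527
to bar, tool units [ 0.026 -0.025 -0.002] yaw err 4.8
```

Request:
move_arm(
  motion=[
    [[0,0,0],[0,0,0]],
    [[0,0,0],[0,0,0]],
    [[0,0,0],[0,0,0]],
    [[0,0,0],[0,0,0]],
    [[0,0,0],[0,0,0]],
    [[0,0,0],[0.94,0,0]],
    [[0,0,0],[0.94,0,0]],
    [[0,0,0],[0.94,0,0]],
    [[0,0,0],[0.94,0,0]],
    [[0,0,0],[0.94,0,0]],
    [[0,0,0],[0.94,0,0]],
    [[0,0,0],[0.94,0,0]],
    [[0,0,0],[0.94,0,0]],
    [[0,0,0],[0,0,0]],
    [[0,0,0],[0,0,0]],
  ],
  claw=0.45,
)

```text
time_s: 11.9
position: [0.577, 0.0701, 0.144]
tool_rot: [[-0.084, 0.862, -0.499], [0.996, 0.073, -0.042], [-0.0, -0.501, -0.865]]
ft_force: [-1.2, -0.8, 1.9]
grip_width: 0.0469
gripper_force: 0.0
```

```bash
python3 off.py 60
```

```text
t 11.9 grip rel axis x,y,z mm [36.  -7.1 55.7] ang 57.1 tilt 30.1 q [ -3.  43.  58.  -4. 109.  -8.] F [-1.2 -0.8  1.9] 0.04687973673393124
to bar, tool units [ 0.022 -0.066  0.025] yaw err 4.82
```

Request:
move_arm(
  motion=[
    [[0,-0.045,0.03],[0,0,0]],
    [[0,0,0],[0,0,0]],
    [[0,0,0],[0,0,0]],
    [[0,0,0],[0,0,0]],
    [[0,0,0],[0,0,0]],
    [[0,0,0],[0,0,0]],
  ],
  claw=1,
)

```text
time_s: 12.5
position: [0.5743, 0.0698, 0.1453]
tool_rot: [[-0.084, 0.862, -0.5], [0.996, 0.072, -0.042], [-0.0, -0.502, -0.865]]
ft_force: [-0.8, 0.2, 6.9]
grip_width: 0.013
gripper_force: 34.4
```

Request:
move_arm(
  motion=[
    [[0,-0.088,0.003],[-0.5,0,0]],
    [[0,-0.088,0.003],[-0.5,0,0]],
    [[0,-0.088,0.003],[-0.5,0,0]],
    [[0,-0.088,0.003],[-0.5,0,0]],
    [[0,-0.088,0.003],[-0.5,0,0]],
    [[0,-0.088,0.003],[-0.5,0,0]],
    [[0,-0.088,0.003],[-0.5,0,0]],
    [[0,-0.088,0.003],[-0.5,0,0]],
  ],
)

```text
time_s: 13.3
position: [0.5407, 0.067, 0.1532]
tool_rot: [[-0.084, 0.996, 0.036], [0.996, 0.084, 0.003], [-0.0, 0.036, -0.999]]
ft_force: [2.8, 0.5, -3.6]
grip_width: 0.0132
gripper_force: 34.0
```

```bash
python3 off.py 92
```

```text
t 13.3 grip rel axis x,y,z mm [-1.5 -7.2 65.2] ang 91.4 tilt -2.1 q [ -6.  26.  85.   0.  67. -11.] F [ 2.8  0.5 -3.6] 0.013162434457162543
to bar, tool units [ 0.024 -0.015  0.005] yaw err 4.81
```

Request:
move_arm(
  motion=[
    [[0,-0.088,0.003],[-0.5,0,0]],
    [[0,-0.088,0.003],[-0.5,0,0]],
    [[0,-0.088,0.003],[-0.5,0,0]],
    [[0,-0.088,0.003],[-0.5,0,0]],
    [[0,-0.088,0.003],[-0.5,0,0]],
    [[0,-0.088,0.003],[-0.5,0,0]],
    [[0,-0.088,0.003],[-0.5,0,0]],
  ],
)

```text
time_s: 14.0
position: [0.5112, 0.0643, 0.1445]
tool_rot: [[-0.083, 0.863, 0.498], [0.997, 0.072, 0.041], [-0.001, 0.5, -0.866]]
ft_force: [12.5, 15.2, -16.8]
grip_width: 0.0124
gripper_force: 34.1
```

```bash
python3 off.py 120
```

```text
t 14.0 grip rel axis x,y,z mm [-32.   -7.4  56.2] ang 119.7 tilt -30.0 q [ -9.  17. 110.  17.  25. -27.] F [ 12.5  15.2 -16.8] 0.012377484381204732
to bar, tool units [ 0.027 -0.008 -0.006] yaw err 4.77
```

Request:
move_arm(
  motion=[
    [[0,0,0],[0,0,0]],
    [[0,0,0],[0,0,0]],
    [[0,0,0],[0,0,0]],
    [[0,0,0],[0,0,0]],
    [[0,0,0],[0,0,0]],
    [[0,0,0],[0.94,0,0]],
    [[0,0,0],[0.94,0,0]],
    [[0,0,0],[0.94,0,0]],
    [[0,0,0],[0.94,0,0]],
    [[0,0,0],[0.94,0,0]],
    [[0,0,0],[0.94,0,0]],
    [[0,0,0],[0.94,0,0]],
    [[0,0,0],[0.94,0,0]],
    [[0,0,0],[0,0,0]],
    [[0,0,0],[0,0,0]],
  ],
  claw=0.45,
)

```text
time_s: 15.5
position: [0.5114, 0.0646, 0.1443]
tool_rot: [[-0.084, 0.861, -0.501], [0.996, 0.073, -0.042], [-0.0, -0.503, -0.864]]
ft_force: [-1.3, -0.3, 0.3]
grip_width: 0.047
gripper_force: 0.0
```

```bash
python3 off.py 120
python3 - <<'E'
from h import *
im=viewer.get_image("side");cv2.imwrite("pics/side3.png",cv2.resize(im["frame"][150:330,200:400],None,fx=3,fy=3)[...,::-1])
E
```

```text
t 15.5 grip rel axis x,y,z mm [-29.8  -7.1  56. ] ang 118.0 tilt 30.2 q [ -4.  37.  71.  -4. 102.  -8.] F [-1.3 -0.3  0.3] 0.04698778627948765
to bar, tool units [ 0.022 -0.05   0.022] yaw err 4.82
```

View pics/side3.png

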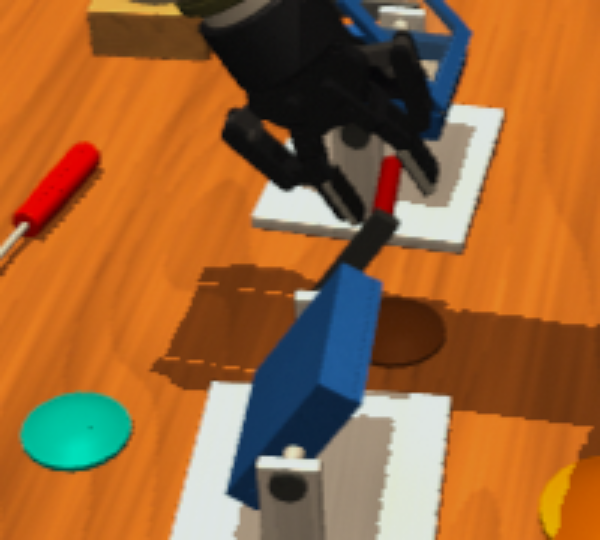

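Side view: the case is part-way over at about 120° with the lid still shut, and the bar at (388,185) is between the open fingers. For the last stretch I'll regrip with 40° tilt, which keeps the wrist away from its singularity.

Request:
move_arm(
  motion=[
    [[0,-0.05,0.02],[0.62,0,0]],
    [[0,0,0],[0.62,0,0]],
    [[0,0,0],[0,0,0]],
  ],
)

```text
time_s: 15.85
position: [0.5086, 0.0643, 0.1448]
tool_rot: [[-0.084, 0.761, -0.644], [0.996, 0.064, -0.054], [0.0, -0.646, -0.764]]
ft_force: [-1.1, -0.8, -0.5]
grip_width: 0.0466
gripper_force: 0.0
```

Request:
move_arm(
  motion=[
    [[0,0,0],[0,0,0]],
    [[0,0,0],[0,0,0]],
    [[0,0,0],[0,0,0]],
    [[0,0,0],[0,0,0]],
    [[0,0,0],[0,0,0]],
    [[0,0,0],[0,0,0]],
  ],
  claw=1,
)

```text
time_s: 16.45
position: [0.509, 0.0644, 0.1452]
tool_rot: [[-0.084, 0.762, -0.642], [0.996, 0.064, -0.054], [0.0, -0.645, -0.764]]
ft_force: [5.3, 1.4, -3.2]
grip_width: 0.013
gripper_force: 34.2
```

```bash
python3 off.py 120
```

```text
t 16.45 grip rel axis x,y,z mm [-32.   -7.2  56.7] ang 119.4 tilt 40.1 q [ -3.  41.  66.  -6. 112.  -9.] F [ 5.3  1.4 -3.2] 0.012950610849484396
to bar, tool units [ 0.023 -0.002  0.013] yaw err 4.82
```

Request:
move_arm(
  motion=[
    [[0,-0.025,0.086],[-0.5,0,0]],
    [[0,-0.025,0.086],[-0.5,0,0]],
    [[0,-0.025,0.086],[-0.5,0,0]],
    [[0,-0.025,0.086],[-0.5,0,0]],
    [[0,-0.025,0.086],[-0.5,0,0]],
    [[0,-0.025,0.086],[-0.5,0,0]],
    [[0,-0.025,0.086],[-0.5,0,0]],
    [[0,-0.025,0.086],[-0.5,0,0]],
    [[0,-0.025,0.086],[-0.5,0,0]],
  ],
)

```text
time_s: 17.35
position: [0.4838, 0.0622, 0.1155]
tool_rot: [[-0.084, 0.994, -0.068], [0.996, 0.084, -0.006], [-0.0, -0.068, -0.998]]
ft_force: [8.2, 1.8, -5.6]
grip_width: 0.0132
gripper_force: 34.2
```

```bash
python3 off.py 156
```

```text
t 17.35 grip rel axis x,y,z mm [-58.4  -7.2  27.5] ang 154.8 tilt 3.9 q [ -6.  26.  93.  -1.  65. -11.] F [ 8.2  1.8 -5.6] 0.01317273069180512
to bar, tool units [ 0.024 -0.018  0.022] yaw err 4.81
```

Request:
move_arm(
  motion=[
    [[0,-0.025,0.086],[-0.5,0,0]],
    [[0,-0.025,0.086],[-0.5,0,0]],
    [[0,-0.025,0.086],[-0.5,0,0]],
    [[0,-0.025,0.086],[-0.5,0,0]],
    [[0,-0.025,0.086],[-0.5,0,0]],
    [[0,-0.025,0.086],[-0.5,0,0]],
    [[0,0,0],[0,0,0]],
  ],
)

```text
time_s: 18.05
position: [0.4789, 0.0616, 0.0901]
tool_rot: [[-0.083, 0.936, 0.343], [0.997, 0.079, 0.028], [-0.001, 0.344, -0.939]]
ft_force: [5.8, 2.8, 1.4]
grip_width: 0.0133
gripper_force: 35.1
```

```bash
python3 off.py 180
```

```text
t 18.05 grip rel axis x,y,z mm [-64.1  -7.3   2. ] ang 178.3 tilt -20.1 q [ -9.  21. 112.  10.  28. -22.] F [5.8 2.8 1.4] 0.013252023410389648
to bar, tool units [ 0.027 -0.03   0.031] yaw err 4.78
```

Request:
move_arm(
  motion=[
    [[0,-0.01,0.04],[-0.2,0,0]],
    [[0,-0.01,0.03],[0,0,0]],
    [[0,0,0],[0,0,0]],
    [[0,0,0],[0,0,0]],
    [[0,0,0],[0,0,0]],
  ],
)

```text
time_s: 18.55
position: [0.4796, 0.0617, 0.0886]
tool_rot: [[-0.084, 0.925, 0.37], [0.996, 0.079, 0.03], [-0.002, 0.371, -0.929]]
ft_force: [-12.4, 0.3, 35.5]
grip_width: 0.0126
gripper_force: 39.6
```

```bash
python3 off.py 180
```

```text
t 18.55 grip rel axis x,y,z mm [-63.5  -7.3   0.5] ang 179.6 tilt -21.8 q [ -9.  21. 113.  12.  25. -24.] F [-12.4   0.3  35.5] 0.012633746259714473
to bar, tool units [ 0.026 -0.031 -0.003] yaw err 4.84
```

At the stop: the force jumped to 35 N. I'll relax the push, open, and back away along the tool axis.

Request:
move_arm(
  motion=[
    [[0,0,-0.04],[0,0,0]],
    [[0,0,0],[0,0,0]],
    [[0,0,0],[0,0,0]],
    [[0,0,0],[0,0,0]],
    [[0,0,0],[0,0,0]],
    [[0,0,-0.1],[0,0,0]],
    [[0,0,-0.3],[0,0,0]],
    [[0,0,-0.5],[0,0,0]],
    [[0,0,-0.5],[0,0,0]],
    [[0,0,-0.5],[0,0,0]],
    [[0,0,-0.4],[0,0,0]],
    [[0,0,0],[0,0,0]],
    [[0,0,0],[0,0,0]],
  ],
  claw=0.45,
)

```text
time_s: 19.85
position: [0.4359, 0.0582, 0.1941]
tool_rot: [[-0.084, 0.928, 0.363], [0.996, 0.078, 0.03], [-0.0, 0.365, -0.931]]
ft_force: [0.0, -0.4, -0.1]
grip_width: 0.0468
gripper_force: 0.0
```

```bash
python3 off.py 180
python3 - <<'E'
from h import *
im=viewer.get_image("side");cv2.imwrite("pics/side4.png",cv2.resize(im["frame"][180:370,220:420],None,fx=3,fy=3)[...,::-1])
P=pts(im);hsv=cv2.cvtColor(im["frame"],cv2.COLOR_RGB2HSV);H,S,V=[hsv[...,i].astype(int) for i in range(3)]
m=(H>100)&(H<125)&(S>120);m[:220]=0;m[320:]=0;m[:,:260]=0;m[:,350:]=0
p=P[m];p=p[(p[:,2]>.05)&(p[:,2]<.2)&(p[:,1]>.14)&(p[:,1]<.27)]
t=p[p[:,2]>.1];c=t.mean(0);print("tray floor normal",np.linalg.svd(t-c)[2][2],len(t),p.min(0),p.max(0))
E
```

```text
t 19.85 grip rel axis x,y,z mm [-107.3   -7.2  105.9] ang 135.4 tilt -21.4 q [-11.   7. 109.   8.  44. -21.] F [ 0.  -0.4 -0.1] 0.046826513333842724
to bar, tool units [0.024 0.016 2.282] yaw err 4.81
tray floor normal [ 0.00105472 -0.0081465  -0.99996626] 2692 [0.47208291 0.14402648 0.07790739] [0.59016636 0.26457153 0.11173899]
```

View pics/side4.png

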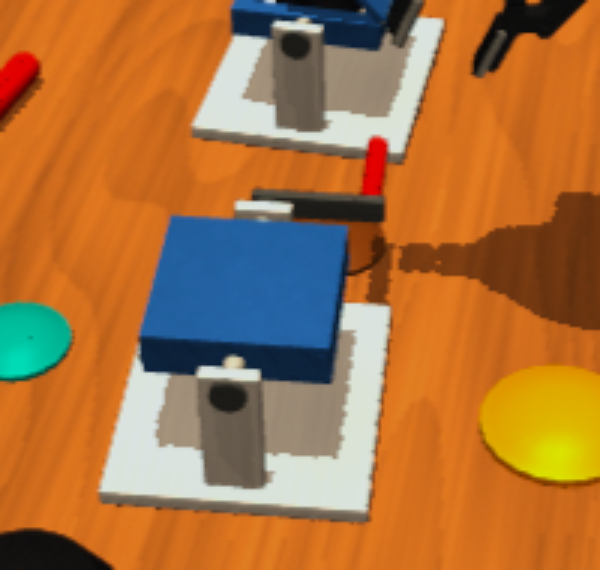

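The tray is level and upside down, with its floor at crop (245,280). The crank has gone over to (375,165), the lid isn't hanging (lowest blue point z ≈ 0.078), and the gripper is clear.

```bash
python3 -c "
from rig import env
print(env.close_job())"
```

```text
the job is handed in; nothing more can be done
None
```

I shut the lid over the amber visor, turned the case upside down to its stop by the red crank, let go and handed the job in at about 20 s. The last camera view showed the case level with its lid shut, but the visor can't be seen once it is inverted, and the hand-in returned no verdict.

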